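Flag the tired mount

TASK

Three sprung rubber mounts stand on the bench: with the fingertips, gently press each black pad a few millimetres down and let it up, from the leftmost to the rightmost as the robot sees them, to feel which spring is the softest. Push the orange tag of that mount all the way down, then press the pad of the same mount about 10 mm down, short of its hard stop, and finish still holding it there with the fingertips so that its retaining clip can be pulled. Leave the other two tags up, and do not pick up or shift any of the things lying about.

Things in the scene. Friction and masses are not known exactly. Their poses are not given: they have to be found in the camera images.
- mount_a: One of three look-alike sprung mounts fixed to the bench; only the spring rates differ, and their order changes. Aluminium base 170 (x) x 60 (y) x 16 high; origin: centre of its underside. Own x runs from the tag (nearer the robot) to the pad; pad axis at own x = +45, tag hinge at own x = -20, height 26.
- pad_a_top (a point): Centre of the flat top of the black round rubber pad on mount_a: 50 across, 64 above the bench when at rest, moves down with the pad.
- pad_a (a joint): How far the pad of mount_a is pressed straight down, m: 0 at rest, 0.015 at its hard stop; it springs back when let go. Resistance grows evenly with depth from about 0.5 N; at the stop it is between 4 and 22 N depending on the mount, and each mount is at least 1.6 times as stiff as the next softer.
- tag_a_tip (a point): Point on the upper face of the orange tag of mount_a, 36 along from its hinge, on its centre line. The tag is a paddle 48 long, 28 wide, 4 thick, hinged at its inner end, sticking up 40 degrees towards the robot at the start; the point is then 51 above the bench, 28 when the tag is down, and moves 10 towards the robot on the way.
- tag_a (a joint): Angle of the tag of mount_a, rad: 0 raised, 0.7 down flat on its stop. Friction holds it where it is left; pushing it down near its end takes about 2 N.
- mount_b: One of three look-alike sprung mounts fixed to the bench; only the spring rates differ, and their order changes. Aluminium base 170 (x) x 60 (y) x 16 high; origin: centre of its underside. Own x runs from the tag (nearer the robot) to the pad; pad axis at own x = +45, tag hinge at own x = -20, height 26.
- pad_b_top (a point): Centre of the flat top of the black round rubber pad on mount_b: 50 across, 64 above the bench when at rest, moves down with the pad.
- pad_b (a joint): How far the pad of mount_b is pressed straight down, m: 0 at rest, 0.015 at its hard stop; it springs back when let go. Resistance grows evenly with depth from about 0.5 N; at the stop it is between 4 and 22 N depending on the mount, and each mount is at least 1.6 times as stiff as the next softer.
- tag_b_tip (a point): Point on the upper face of the orange tag of mount_b, 36 along from its hinge, on its centre line. The tag is a paddle 48 long, 28 wide, 4 thick, hinged at its inner end, sticking up 40 degrees towards the robot at the start; the point is then 51 above the bench, 28 when the tag is down, and moves 10 towards the robot on the way.
- tag_b (a joint): Angle of the tag of mount_b, rad: 0 raised, 0.7 down flat on its stop. Friction holds it where it is left; pushing it down near its end takes about 2 N.
- mount_c: One of three look-alike sprung mounts fixed to the bench; only the spring rates differ, and their order changes. Aluminium base 170 (x) x 60 (y) x 16 high; origin: centre of its underside. Own x runs from the tag (nearer the robot) to the pad; pad axis at own x = +45, tag hinge at own x = -20, height 26.
- pad_c_top (a point): Centre of the flat top of the black round rubber pad on mount_c: 50 across, 64 above the bench when at rest, moves down with the pad.
- pad_c (a joint): How far the pad of mount_c is pressed straight down, m: 0 at rest, 0.015 at its hard stop; it springs back when let go. Resistance grows evenly with depth from about 0.5 N; at the stop it is between 4 and 22 N depending on the mount, and each mount is at least 1.6 times as stiff as the next softer.
- tag_c_tip (a point): Point on the upper face of the orange tag of mount_c, 36 along from its hinge, on its centre line. The tag is a paddle 48 long, 28 wide, 4 thick, hinged at its inner end, sticking up 40 degrees towards the robot at the start; the point is then 51 above the bench, 28 when the tag is down, and moves 10 towards the robot on the way.
- tag_c (a joint): Angle of the tag of mount_c, rad: 0 raised, 0.7 down flat on its stop. Friction holds it where it is left; pushing it down near its end takes about 2 N.
- polish_jar: Bystander, loose: white screw-lid jar with a black lid, 55 across, 68 high mm; origin at the centre of its underside.
- oxide_jar: Bystander, loose: amber screw-lid jar with a blue lid, 55 across, 68 high mm; origin at the centre of its underside.
- stone_box: Bystander, loose: small wooden box, 98x152x50 mm; origin at the centre of its underside.
- rough_stone: Bystander, loose: grey-and-white rough stone, 32x44x23 mm; origin at the centre of its underside.
- green_cabochon: Bystander, loose: flat oval green-blue cabochon, 22x30x8 mm; origin at the centre of its underside.
- agate_slab: Bystander, loose: flat grey banded agate slab, 57x80x8 mm; origin at the centre of its underside.
- pliers: Bystander, loose: flat-nose pliers with red grips, 49x152x13 mm; origin at the centre of its underside.

How it is judged:
By the outcome, as a careful person would: the job done as asked, in the order asked, and still so for the second after the job is handed in, while the arm keeps its last pose, push and grip.
It also fails if it takes over 54 s, if anything falls off the work surface, if the arm or the gripper's body presses on something with over 40 N, if the wrist force passes 120 N, or if a joint passes its speed limit or range.

ROBOT

A 6-joint arm with a two-finger parallel gripper is mounted at the origin on a cart in front of the work surface, level with it; the furniture and walls round the work are solid. World frame = base frame: x ahead of the robot, y to its left, z up, the work surface at z = 0. Lengths are in m, angles in degrees, forces in N, time in s.
With the tool pointing down it reaches from about 0.35 to 0.875 m from the base axis. Payload 4.2 kg.
Tool frame: the origin (TCP) lies at the very end of the fingers, on their centre line; the grasp point (between the pads) lies 19 mm behind it; z points along the fingers, y is the line along which they close (so a half turn about z gives the same grasp; the last joint's range is limited). The gripper opens to 87 mm and grips with 3 to 60 N. Pads are 19 mm wide; open, the fingers measure 117 mm over their backs; the gripper's body (75 mm by 190 mm) begins 51 mm behind the grasp point.
Start: joints at [-53.996, 22.042, 0.453, 0, -68.411, -14.817], TCP at [0.226, -0.583, 0.223] pointing down, gripper open.
Joint ranges: [-179.83, 179.83], [-69.29, 118.12], [-61.27, 80.66], [-181.25, 117.63], [-171.15, -9.14], [-177.46, 177.46]. Speed limits (degrees/s): [159.86, 159.86, 180, 180, 180, 180].

INTERFACE

Orientations are given as a 3x3 rotation matrix whose columns are the frame's x, y, z axes.
In Python, from station import sense, cams, r gives the robot as it stands. The module is installed in compiled form; this text tells all that it offers.
- The arm moves only by the tool step_arm, never from a script. Its argument "targets" is text: rows parted by semicolons, each of 4 numbers parted by spaces: the shift along the tool's x, y, z in cm, then the turn about the tool's z in degrees. In form: x y z turn; .... A call has 1 to 12 rows; each row shifts and turns the commanded pose from where the row before left it, along the tool's axes as they then stand; what a row does not reach is not made up. A row lasts 1/12 s, in which the tool goes at most 41.7 mm and 7.16 degrees, less where a joint would pass 70% of its speed; a pose out of reach is approached as far as the arm can. A call with a gripper value outside its range is refused whole. "claw" is the finger opening in cm, from 0 to 8.7, set as the call begins (left out, the last holds). The fingers move at their own pace and stop on an object; the grip force is fixed at half the most. Time passes only in rows, so rows that do not move let the fingers close. It gives the time, the measured TCP pose, the force, the opening and the grip force at its end, in the units of the state.
- sense(): the state, without advancing time (a new reading comes with each control period).
- cams.capture(name): name is "scene" or "top" or "wrist"; returns a dict with "frame" (480x640x3 uint8, blue, green, red), "vertical_fov" (degrees; the focal length in pixels is half the picture's height over the tangent of half this angle, whatever the lens; pixels are square), "cx", "cy" (the principal point, pixels), "eye" and "rotation" of the camera in the world; the wrist camera has in their place "tool_from_camera" (4x4, takes a point from camera to tool coordinates, whose origin is the TCP and whose axes are the flange's). Camera axes: x right, y down, z forward; pixel columns grow to the right and rows downward; lengths in m; the calibration is good to about 2 mm. A picture is of the moment at which its call begins: read the wrist's pose just before it. There is no depth.
- r.finish_job(): hands the job in; it is judged then, once.
The state is a dict: "time_s": time; "joints": joint angles; "joint_velocities": joint speeds; "effort": joint torques, N m; "tcp_pos": TCP position; "ee_rot": TCP orientation; "wrist_force": force on the tool from outside, world axes, zero at the start; "moment": the same for the moment, N m; "gripper_width": opening from 0.0 (shut) to 1.0 (fully open); "gripper_force": force on a finger pad.
Only numpy, scipy, OpenCV 4.12 (cv2) and the standard library are available. Lean on these libraries where they do the work, as an engineer would, in place of code of your own. Each camera call takes 0.05 s, during which the arm holds its last target. There are 200 camera calls.

## Working session

There is one attempt and no reset: what is moved stays moved. The work goes in short steps, Python scripts to look and compute and a tool call to move; the robot and the scene stay as the last step left them, time stands still between calls to the robot, and variables do not carry over. Pictures are saved under pics/ and viewed, at most 10 in all, crops included, and the job is handed in when it is done.

Besides the shell and the picture viewer there is one more tool, called after "Request:" as name(argument=value, ...) on one line, values as JSON. step_arm: Moves the arm, as the interface text tells. Its arguments: {"type":"object","properties":{"targets":{"type":"string"},"claw":{"type":"number"}},"required":["targets"]}

```bash
mkdir -p pics
cat > h.py <<'E'
from station import sense,cams,r
import numpy as np,cv2
def ray(c,u,v,z):
    f=240/np.tan(np.radians(c['vertical_fov'])/2)
    d=np.array(c['rotation'])@np.array([(u-c['cx'])/f,(v-c['cy'])/f,1]);e=np.array(c['eye'])
    return e+d*(z-e[2])/d[2]
E
python3 - <<'E'
from h import *
s=sense();print(s)
for n in('top','scene'):
    c=cams.capture(n);cv2.imwrite(f'pics/{n}1.png',c['frame']);print(n,c['vertical_fov'],c['eye'],np.round(c['rotation'],3).tolist())
    np.save(n+'.npy',c,allow_pickle=True)
    hsv=cv2.cvtColor(c['frame'],cv2.COLOR_BGR2HSV)
    m=cv2.inRange(hsv,(5,150,120),(20,255,255))
    k,l,st,ce=cv2.connectedComponentsWithStats(m)
    for i in range(1,k):
        if st[i,4]>60:print('or',st[i],ce[i],ray(c,*ce[i],0.051).round(3))
    m=cv2.inRange(hsv,(0,0,0),(180,255,60))
    k,l,st,ce=cv2.connectedComponentsWithStats(m)
    for i in range(1,k):
        if st[i,4]>150:print('bl',st[i],ce[i],ray(c,*ce[i],0.064).round(3))
E
```

```text
{'time_s': 0.0, 'joints': array([-5.39945258e+01,  2.20905034e+01,  3.80371707e-01, -2.88608863e-02,
       -6.84113405e+01, -1.48159647e+01]), 'joint_velocities': array([-0.0646629 ,  0.00865488,  0.01709047,  0.03433425,  0.02933861,
       -0.02503721]), 'effort': array([-1.78013179e-03, -3.90669358e+01,  1.87404048e+01,  4.22018632e+00,
        1.08005651e-02, -1.97847949e-04]), 'tcp_pos': array([ 0.22570353, -0.58217989,  0.2214667 ]), 'ee_rot': array([[-9.32457113e-01, -3.61279644e-01, -8.67392447e-04],
       [-3.61280674e-01,  9.32454993e-01,  1.99037662e-03],
       [ 8.97218597e-05,  2.16931297e-03, -9.99997643e-01]]), 'wrist_force': array([-0.11527755,  0.55004402, -0.88994702]), 'moment': array([ 0.02009033, -0.02591188, -0.00718814]), 'gripper_force': 0.0, 'gripper_width': 1.0019745910971252}
top 55.96472005552628 [ 0.36621339 -0.00854609  1.26055488] [[-0.006, -0.99, 0.143], [-1.0, 0.007, 0.003], [-0.004, -0.143, -0.99]]
or [223 254  15  15 127] [230.22047244 260.53543307] [0.478 0.231 0.051]
or [434 256  13  14 124] [440.22580645 262.        ] [ 0.47  -0.332  0.051]
or
[... 2223 characters left out ...]
 34  11 224] [622.98214286  96.69642857] [3.913 0.146 0.064]
bl [ 527  104  113   55 3728] [586.93696352 125.78782189] [ 2.68  -0.004  0.064]
bl [423 185  90  32 963] [465.15057113 206.03738318] [ 1.124 -0.136  0.064]
bl [105 191  18  27 230] [113.99565217 204.07391304] [0.274 0.667 0.064]
bl [  356   201   178   198 15319] [449.65089105 291.70781383] [ 0.64  -0.377  0.064]
bl [  158   230   354   250 11995] [324.93497291 367.18674448] [ 0.256 -0.353  0.064]
bl [307 249  22  11 172] [315.45930233 253.87790698] [ 0.533 -0.032  0.064]
bl [  42  299   99   52 1752] [ 77.27111872 328.66609589] [-0.036  0.073  0.064]
bl [ 165  310  125  116 1311] [241.08543097 385.46529367] [ 0.118 -0.284  0.064]
```

View pics/top1.png

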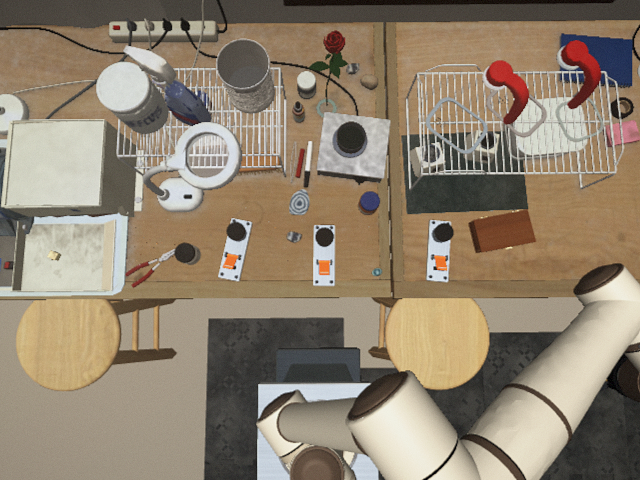

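View pics/scene1.png

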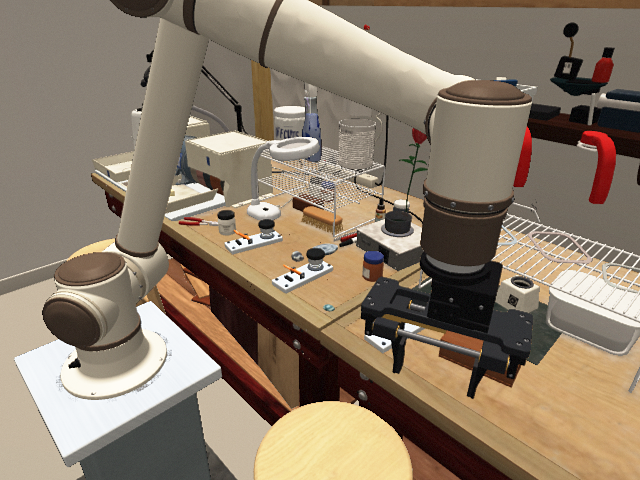

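The top view shows the three mounts: pads at (236,231), (324,237) and (443,232), with the orange tags below them. A jar stands at (185,253), the blue lid is at (369,202) and the box is at (503,231). The lamp ring at (210,155) is behind the left mount. In the scene view the arm stands at right, clear and above everything. I'll move to the left pad with the fingers closed.

Request:
step_arm(targets="0 0 0 7.1;0 0 0 7.1;0 0 0 7;-1.2 3.7 0 0;-1.2 3.7 0 0;-1.2 3.7 0 0;-1.2 3.7 0 0;-1.2 3.7 0 0;-1.2 3.7 0 0;-1.2 3.7 0 0;-1.2 3.7 0 0;-1.2 3.7 0 0", claw=0)

```text
time_s: 1.1
tcp_pos: [0.3338, -0.2479, 0.2224]
ee_rot: [[-1.0, 0.001, -0.0], [0.001, 1.0, 0.0], [0.0, 0.0, -1.0]]
wrist_force: [1.2, 0.5, 0.3]
gripper_width: 0.168
gripper_force: 0.0
```

Request:
step_arm(targets="-1.2 3.7 0 0;-1.2 3.7 0 0;-1.2 3.7 0 0;-1.2 3.7 0 0;-1.2 3.7 0 0;-1.2 3.7 0 0;-1.2 3.7 0 0;-1.2 3.7 0 0;-1.2 3.7 0 0;-1.2 3.7 0 0;-1 3.5 0 0;0 0 0 0")

```text
time_s: 2.1
tcp_pos: [0.4659, 0.1602, 0.2219]
ee_rot: [[-1.0, -0.004, 0.001], [-0.004, 1.0, 0.001], [-0.001, 0.001, -1.0]]
wrist_force: [0.2, -0.4, 0.4]
gripper_width: 0.006
gripper_force: 0.0
```

```bash
cat >> h.py <<'E'
def wcap():
    s=sense();c=cams.capture('wrist');T=np.array(c['tool_from_camera']);R=np.array(s['ee_rot'])
    c['rotation']=R@T[:3,:3];c['eye']=s['tcp_pos']+R@T[:3,3];return s,c
E
python3 - <<'E'
from h import *
s,c=wcap();print(s['time_s'],s['tcp_pos'],s['wrist_force'],c['eye'],c['rotation'].round(2),c['vertical_fov'])
np.save('w1.npy',c,allow_pickle=True);cv2.imwrite('pics/w1.png',c['frame'])
E
```

```text
2.1 [0.46590422 0.16021163 0.22190194] [ 0.2354614  -0.40427533  0.43190753] [0.39037846 0.16054822 0.38513855] [[-0.01  0.96  0.28]
 [ 1.    0.01  0.  ]
 [ 0.    0.28 -0.96]] 66.84350330202584
```

View pics/w1.png

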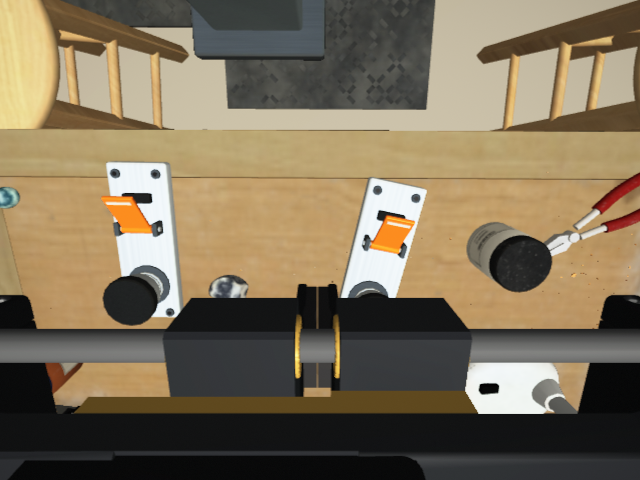

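The wrist view shows the middle mount's pad at (131,300) and tag at (132,215). The left mount's tag is at (389,235), its near base corners are at (371,178) and (427,189), and its pad is hidden behind the gripper.

Run:
```python
from h import *
c=np.load('w1.npy',allow_pickle=True).item();P=lambda u,v,z:ray(c,u,v,z)[:2]
def mount(n,a,b):
    a=P(*a,.016);b=P(*b,.016);d=b-a;L=np.linalg.norm(d);d/=L
    x=np.array([-d[1],d[0]]); x=x*np.sign(x[0]); f=(a+b)/2
    print(n,'L',L,'yaw',np.degrees(np.arctan2(x[1],x[0])),'pad',f+x*.13,'tagtip',f+x*(.085-.0476),'down',f+x*(.085-.056))
mount('left',(371,178),(427,189)); mount('mid',(107,163),(170,163))
hsv=cv2.cvtColor(c['frame'],cv2.COLOR_BGR2HSV)
m=cv2.inRange(hsv,(5,170,150),(20,255,255));k,l,st,ce=cv2.connectedComponentsWithStats(m)
for i in range(1,k):
    if st[i,4]>200:print('tag c',ce[i],P(*ce[i],.047))
m=cv2.inRange(hsv,(0,0,0),(180,255,50));m[:270]=0;m[:,:90]=0;m[:,180:]=0;m[328:]=0
q=cv2.findContours(m,0,1)[0];q=max(q,key=cv2.contourArea);e=cv2.minEnclosingCircle(q);print('midpad',e,P(*e[0],.064))
t=np.load('top.npy',allow_pickle=True).item()
hs=cv2.cvtColor(t['frame'],cv2.COLOR_BGR2HSV)
w=cv2.inRange(hs,(0,0,170),(180,70,255));w[:210]=0;w[290:]=0
for x0,x1 in((215,262),(305,345),(420,465)):
    o=np.zeros_like(w);o[:,x0:x1]=w[:,x0:x1]
    rct=cv2.minAreaRect(cv2.findNonZero(o));b=cv2.boxPoints(rct);print(rct);print(np.array([ray(t,*p,.016)[:2] for p in b]).round(3).tolist(),ray(t,*rct[0],.016)[:2])
```

```text
left L 0.058149253270211025 yaw -10.568086829837608 pad [0.5605683  0.21988503] tagtip [0.46953901 0.23686822] down [0.4612815  0.23840881]
mid L 0.06242399073857687 yaw 0.32673237009920086 pad [ 0.54406753 -0.01524508] tagtip [ 0.45146904 -0.01577314] down [ 0.44306918 -0.01582104]
tag c [127.58374143 214.77473066] [ 0.45995521 -0.01782449]
tag c [391.01787709 235.04022346] [0.47833336 0.23237627]
midpad ((130.3843231201172, 298.1812438964844), 26.88833236694336) [ 0.53796436 -0.01768204]
((234.25881958007812, 249.33529663085938), (21.259180068969727, 61.71670913696289), 12.52880859375)
[[0.436, 0.273], [0.604, 0.24], [0.59, 0.182], [0.423, 0.216]] [0.51239954 0.22784411]
((323.5, 255.0), (60.0, 21.0), 90.0)
[[0.579, 0.009], [0.579, -0.05], [0.412, -0.048], [0.413, 0.01]] [ 0.49498669 -0.01965147]
((438.67230224609375, 250.39846801757812), (22.02159881591797, 60.73967361450195), 3.1798300743103027)
[[0.424, -0.3], [0.593, -0.316], [0.589, -0.378], [0.42, -0.36]] [ 0.50569379 -0.33859547]
```

Request:
step_arm(targets="-3.1 1.95 0 0;-3.1 1.95 0 0;-3.0 1.95 0 0;0 0 3.5 0;0 0 3.5 0;0 0 3.5 0;0 0 3.3 0;0 0 0 0;0 0 0 0;0 0 0 0")

```text
time_s: 2.98
tcp_pos: [0.5573, 0.2138, 0.0865]
ee_rot: [[-1.0, 0.0, 0.003], [0.0, 1.0, 0.001], [-0.003, 0.001, -1.0]]
wrist_force: [-0.0, -0.1, 0.9]
gripper_width: 0.008
gripper_force: 0.0
```

Request:
step_arm(targets="0 0.5 0.6 0;0 0 0.6 0;0 0 0.3 0;0 0 0 0;0 0 0 0")

```text
time_s: 3.4
tcp_pos: [0.5561, 0.2188, 0.0697]
ee_rot: [[-1.0, 0.0, 0.0], [0.0, 1.0, 0.0], [-0.0, 0.0, -1.0]]
wrist_force: [-0.0, -0.5, 0.6]
gripper_width: -0.002
gripper_force: 0.0
```

```bash
cat >> h.py <<'E'
def avg(n=8):
    F=[];Z=[]
    for i in range(n):
        s=sense();F.append(s['wrist_force']);Z.append(s['tcp_pos']);cams.capture('wrist')
    F=np.array(F);print(s['time_s'],'F',F.mean(0).round(2),'sd',F.std(0).round(2),'pos',np.mean(Z,0).round(4),np.std(Z,0).round(4))
E
python3 -c "from h import *;avg(8)"
```

```text
3.75 F [ 0.04 -0.09  0.06] sd [0.33 0.31 0.38] pos [0.5562 0.2188 0.0698] [0.0001 0.     0.0001]
```

Request:
step_arm(targets="0 0 0.3 0;0 0 0.3 0;0 0 0.2 0;0 0 0.15 0;0 0 0.15 0;0 0 0 0;0 0 0 0;0 0 0 0")

```text
time_s: 4.47
tcp_pos: [0.5563, 0.2188, 0.0597]
ee_rot: [[-1.0, -0.0, 0.001], [-0.0, 1.0, 0.0], [-0.001, 0.0, -1.0]]
wrist_force: [-2.4, -0.7, 7.3]
gripper_width: 0.003
gripper_force: 3.6
```

```bash
python3 -c "from h import *;avg(12)"
```

```text
5.0167 F [-2.24 -0.14  7.37] sd [0.52 0.4  0.2 ] pos [0.5563 0.2188 0.0597] [0. 0. 0.]
```

Request:
step_arm(targets="0 0 -0.3 0;0 0 -0.8 0;0 0 -1.5 0;0 0 -2 0;0 -4 -1 0;0.3 -4.1 0 0;0.3 -4.1 0 0;0.3 -4.1 0 0;0.4 -4.1 0 0;0.4 -3.3 0 0;0 0 0 0;0 0 0 0")

```text
time_s: 6.07
tcp_pos: [0.5384, -0.0201, 0.1145]
ee_rot: [[-1.0, 0.004, -0.001], [0.004, 1.0, 0.0], [0.001, 0.0, -1.0]]
wrist_force: [0.9, -1.2, 0.6]
gripper_width: 0.003
gripper_force: 0.0
```

Request:
step_arm(targets="-0.1 0.2 1.5 0;0 0 1.5 0;0 0 1.0 0;0 0 0.5 0;0 0 0 0;0 0 0 0;0 0 0 0")

```text
time_s: 6.65
tcp_pos: [0.5406, -0.0159, 0.0702]
ee_rot: [[-1.0, -0.001, 0.001], [-0.001, 1.0, 0.0], [-0.001, 0.0, -1.0]]
wrist_force: [-0.6, 0.3, 1.2]
gripper_width: 0.004
gripper_force: 0.0
```

```bash
python3 -c "from h import *;avg(6)"
```

```text
6.9 F [ 0.04 -0.21 -0.06] sd [0.34 0.55 0.68] pos [ 0.5405 -0.0161  0.0702] [0.0001 0.0001 0.0001]
```

Request:
step_arm(targets="0 0 0.3 0;0 0 0.3 0;0 0 0.2 0;0 0 0.15 0;0 0 0.1 0;0 0 0 0;0 0 0 0;0 0 0 0")

```text
time_s: 7.62
tcp_pos: [0.5402, -0.0162, 0.0592]
ee_rot: [[-1.0, 0.0, 0.0], [0.0, 1.0, 0.0], [-0.0, 0.0, -1.0]]
wrist_force: [0.5, -0.1, 1.8]
gripper_width: 0.002
gripper_force: 0.9
```

```bash
python3 -c "from h import *;avg(12)"
```

```text
8.1667 F [ 0.66 -0.06  2.03] sd [0.69 0.65 0.47] pos [ 0.5402 -0.0163  0.0592] [0. 0. 0.]
```

Request:
step_arm(targets="0 0 -0.3 0;0 0 -0.8 0;0 0 -1.5 0;0 0 -2 0;-0.1 -4 -0.5 0;-0.1 -4.1 0 0;-0.1 -4.1 0 0;-0.1 -4.1 0 0;-0.1 -4.1 0 0;-0.1 -4.1 0 0;-0.2 -4.1 0 0;-0.3 -4.0 0 0")

```text
time_s: 9.22
tcp_pos: [0.5498, -0.3441, 0.1103]
ee_rot: [[-1.0, 0.001, -0.001], [0.001, 1.0, 0.001], [0.001, 0.001, -1.0]]
wrist_force: [1.1, 0.1, 0.4]
gripper_width: 0.006
gripper_force: 0.0
```

Request:
step_arm(targets="0 0 1.5 0;0 0 1.5 0;0 0 0.6 0;0 0 0.4 0;0 0 0 0;0 0 0 0;0 0 0 0")

```text
time_s: 9.8
tcp_pos: [0.5517, -0.342, 0.0712]
ee_rot: [[-1.0, -0.001, 0.001], [-0.001, 1.0, -0.001], [-0.001, -0.001, -1.0]]
wrist_force: [0.8, -0.3, -0.2]
gripper_width: 0.002
gripper_force: 0.0
```

```bash
python3 -c "from h import *;avg(6)"
```

```text
10.05 F [-0.04 -0.07  0.01] sd [0.58 0.5  0.39] pos [ 0.5515 -0.3421  0.071 ] [0.0002 0.0001 0.0002]
```

Request:
step_arm(targets="0 0 0.3 0;0 0 0.3 0;0 0 0.2 0;0 0 0.15 0;0 0 0.1 0;0 0 0 0;0 0 0 0;0 0 0 0")

```text
time_s: 10.77
tcp_pos: [0.5511, -0.3423, 0.06]
ee_rot: [[-1.0, 0.0, 0.0], [0.0, 1.0, -0.0], [-0.0, -0.0, -1.0]]
wrist_force: [-0.7, 0.5, 3.1]
gripper_width: 0.007
gripper_force: 2.1
```

```bash
python3 -c "from h import *;avg(12)"
```

```text
11.3167 F [-0.38  0.88  3.98] sd [0.38 0.28 0.62] pos [ 0.5511 -0.3423  0.0598] [0.     0.     0.0001]
```

Request:
step_arm(targets="0 0 -0.3 0;0 0 -0.8 0;0 0 -1.5 0;0 0 -2 0;0 0 -1 0;0 0 0 0;0 0 0 0")

```text
time_s: 11.95
tcp_pos: [0.5507, -0.3421, 0.1155]
ee_rot: [[-1.0, 0.001, 0.0], [0.001, 1.0, 0.0], [-0.0, 0.0, -1.0]]
wrist_force: [0.2, -0.5, -0.5]
gripper_width: 0.005
gripper_force: 0.0
```

The middle spring is the softest: about 0.3 N/mm, against about 0.8 for the right and 1.6 for the left. Next is its tag.

Request:
step_arm(targets="1.2 3.6 0 0;1.2 3.6 0 0;1.2 3.6 0 0;1.2 3.6 0 0;1.2 3.6 0 0;1.2 3.6 0 0;1.2 3.6 0 0;1.2 3.6 0 0;1.1 3.6 0 0;0 0 0 0;0 0 0 0;0 0 0 0")

```text
time_s: 12.95
tcp_pos: [0.4435, -0.0182, 0.1149]
ee_rot: [[-1.0, -0.001, -0.002], [-0.001, 1.0, -0.0], [0.002, -0.0, -1.0]]
wrist_force: [0.7, -0.6, 0.7]
gripper_width: 0.005
gripper_force: 0.0
```

Run:
```python
from h import *
s,c=wcap();print(s['time_s'],s['tcp_pos'])
c=cams.capture('scene');cv2.imwrite('pics/s2.png',cv2.resize(c['frame'][200:320,240:400],None,fx=4,fy=4))
```

```text
12.95 [ 0.44349517 -0.01823284  0.11486288]
```

View pics/s2.png

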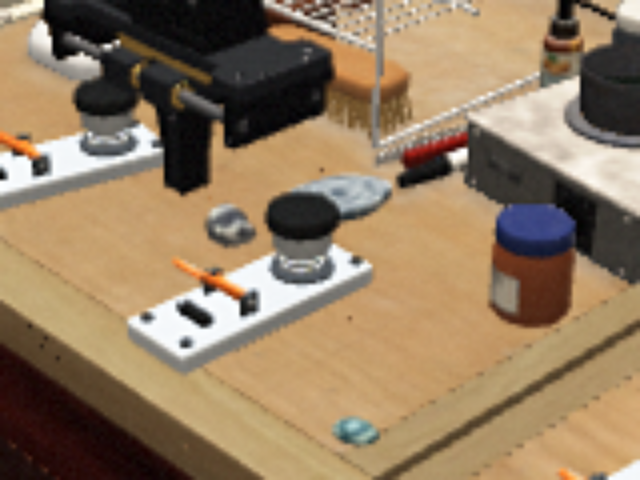

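The crop shows the closed fingers, tip at (185,190), above the middle mount's raised tag at (215,275). All three tags are up. I'll go down on the tag.

Request:
step_arm(targets="0 0 2.5 0;0 0 2.3 0;0 0 0.6 0;0 0 0.6 0;0 0 0.6 0;0 0 0.6 0;0 0 0.5 0;0 0 0.4 0;0 0 0.2 0;0 0 0 0;0 0 0 0")

```text
time_s: 13.97
tcp_pos: [0.4444, -0.0181, 0.0326]
ee_rot: [[-1.0, -0.0, 0.001], [-0.0, 1.0, 0.0], [-0.001, 0.0, -1.0]]
wrist_force: [-0.1, 0.3, -0.7]
gripper_width: 0.005
gripper_force: 0.0
```

Request:
step_arm(targets="0 0 0.2 0;0 0 0.15 0;0 0 0.1 0;0 0 0 0;0 0 0 0")

```text
time_s: 14.38
tcp_pos: [0.4443, -0.0181, 0.0283]
ee_rot: [[-1.0, -0.0, 0.001], [-0.0, 1.0, 0.0], [-0.001, 0.0, -1.0]]
wrist_force: [-1.4, 1.4, 3.6]
gripper_width: -0.001
gripper_force: 1.9
```

Request:
step_arm(targets="0 0 0.1 0;0 0 0.1 0;0 0 0 0;0 0 0 0;0 0 0 0")

```text
time_s: 14.8
tcp_pos: [0.4444, -0.0181, 0.0279]
ee_rot: [[-1.0, -0.001, 0.001], [-0.001, 1.0, -0.0], [-0.001, -0.0, -1.0]]
wrist_force: [-6.1, 2.6, 18.6]
gripper_width: 0.004
gripper_force: 9.7
```

It is firmly on the stop. I'll lift and move to the same mount's pad.

Request:
step_arm(targets="0 0 -0.4 0;0 0 -1 0;0 0 -2.5 0;0 0 -3 0;0 0 -2 0;-3.2 0.1 0 0;-3.2 0.1 0 0;-3.2 0 0 0;0 0 0 0;0 0 0 0")

```text
time_s: 15.63
tcp_pos: [0.5407, -0.0164, 0.114]
ee_rot: [[-1.0, 0.001, -0.001], [0.001, 1.0, -0.0], [0.001, -0.0, -1.0]]
wrist_force: [-0.7, -0.8, 0.0]
gripper_width: 0.005
gripper_force: 0.0
```

Run:
```python
from h import *
c=cams.capture('scene');a=cv2.resize(c['frame'][230:310,260:360],None,fx=4,fy=4)
s,c=wcap();np.save('w2.npy',c,allow_pickle=True);print(s['tcp_pos']);b=c['frame'][:320,100:500]
cv2.imwrite('pics/s3.png',np.hstack([a,b]))
```

```text
[ 0.53929054 -0.01651306  0.11394951]
```

View pics/s3.png

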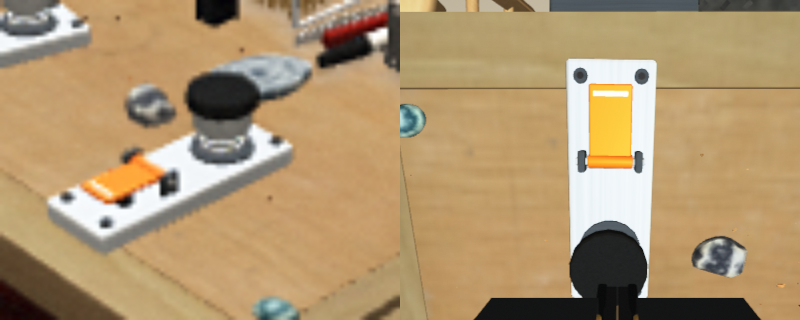

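The tag lies flat (left crop at (125,180), wrist crop at (610,125)), and the fingers are over the middle pad at (608,270). Now the 10 mm press.

Request:
step_arm(targets="-0.1 0 2.5 0;0 0 1.5 0;0 0 0.6 0;0 0 0.3 0;0 0 0.3 0;0 0 0.2 0;0 0 0.2 0;0 0 0.2 0;0 0 0.1 0;0 0 0 0;0 0 0 0;0 0 0 0")

```text
time_s: 16.73
tcp_pos: [0.5411, -0.0163, 0.0563]
ee_rot: [[-1.0, 0.0, 0.0], [0.0, 1.0, 0.0], [-0.0, 0.0, -1.0]]
wrist_force: [-1.4, 1.1, 3.1]
gripper_width: 0.005
gripper_force: 1.3
```

```bash
python3 -c "from h import *;avg(8)"
```

```text
17.0833 F [-1.38  0.21  2.57] sd [0.43 0.43 0.54] pos [ 0.5412 -0.0163  0.0562] [0.     0.     0.0001]
```

Request:
step_arm(targets="0 0 0.1 0;0 0 0.12 0;0 0 0 0;0 0 0 0;0 0 0 0;0 0 0 0")

```text
time_s: 17.63
tcp_pos: [0.5412, -0.0163, 0.0539]
ee_rot: [[-1.0, 0.0, 0.0], [0.0, 1.0, 0.0], [-0.0, 0.0, -1.0]]
wrist_force: [-0.2, -0.3, 3.4]
gripper_width: 0.004
gripper_force: 1.6
```

Run:
```python
from h import *
avg(8)
s,c=wcap();b=c['frame'][:320,:];d=cams.capture('scene')['frame'][180:340,220:380]
cv2.imwrite('pics/s4.png',np.vstack([b,cv2.resize(d,(280,280)).repeat(1,0) if 0 else np.hstack([cv2.resize(d,(280,280)),np.zeros((280,360,3),np.uint8)])]))
```

```text
17.9833 F [-0.37  0.64  3.19] sd [0.36 0.53 0.34] pos [ 0.5411 -0.0163  0.0539] [0. 0. 0.]
```

View pics/s4.png

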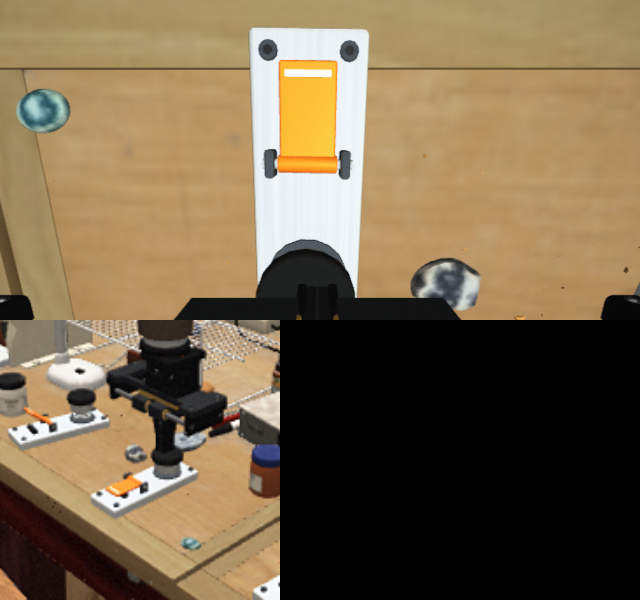

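The middle tag is flat at (307,110), and the fingertips hold the pad 10.1 mm down at 3.2 N at (305,280). The left tag is still up and the stone hasn't moved.

```bash
python3 -c "from h import *;print(r.finish_job())"
```

```text
the job is handed in; nothing more can be done
None
```

The middle mount is the softest (about 0.3 N/mm, against 0.8 right and 1.6 left): its tag is pushed fully down and its pad is held about 10 mm down, the other two tags were left alone, and the job is handed in at about 18 s.

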